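# Slide the end-heavy shelf board out to the gauge and hold it

### The job

First turn the swivel catch on the raised terrazzo step, while the board is still behind it, until the catch's nose points at the little metal stud near the step's edge; then slide the plywood shelf board straight out over that edge until its steel end lies right beside the tip of the gauge post's pointer, neither short of it nor past it, keeping it flat all the while. The board is end-heavy and will tip if let go, so finish while still holding it there by its inner part, flat on the step and in line with it, clear of the gauge and with the catch still at the stud. Leave everything else where it is.

Things in the scene. Friction and masses are not known exactly. Their poses are not given: they have to be found in the camera images.
- step: raised terrazzo step, a fixed block 360 long (its x), 160 wide (its y), 60 high; origin at the centre of its underside, x points outward to the edge the board is slid over (that edge is at x = +180). The board's lane runs along x at about y = -30
- edge (a point): middle of the lane on the step's top outer edge (step frame x 180, y -30, z 60); axes as the step's
- stud (a point): round brass stud, 12 across and 1.5 high, set in the step's top 8 from its outer edge, straight outward (57 along the step's x) from the catch's axis
- catch (a joint): swivel catch, upright axis, at step frame x 115, y 36: angle from the stud direction; 0 = nose points outward at the stud, positive = nose swung towards the board's lane, clockwise from above (1.57 would be straight across it); range -0.3 to 1.5, starts 1.0 to 1.4; stiff, stays where left (friction about 0.04 N m)
- catch_grip (a point): point on the catch's axis at the height to grip, 37 above the step's top. The catch is a black plastic hub 28 across with an upright grip bar on top, 38 long in line with the nose, 12 thick, from 14 to 44 above the step's top
- catch_nose (a point): tip of the catch's nose, 49.5 from its axis and 8 above the step's top; the nose is 12 wide and 10 thick, 3 to 13 above the step's top
- board: shelf board 220 long (its x), 70 wide (y), 12 thick, 0.21 to 0.33 kg, loose on the step; origin at the centre of its underside, x points to its outer end, whose last 18 is solid steel; starts with that end 80 to 107 behind the step edge. Centre of mass 65 to 70 behind the outer end; the pointer asks for an overhang of 100 to 135, so it tips unless held down
- board_end (a point): middle of the board's outer end face (board frame x 110, y 0, z 6)
- handle (a point): grip point of the wooden block on the board's inner end (board frame x -85, y 0, z 36). The block is 22 thick (board x), 44 wide (board y), and rises from 12 to 46 above the board's underside
- pointer (a point): tip of the gauge's pointer, 84 above the sill surface; axes as the step's, x outward. The gauge is a fixed aluminium post, 10 across and 102 high on a 50 x 40 foot, beyond the step's edge, beside the lane on the catch's side (+y); the pointer ends about 20 beside the board and 12 above its top
- gauge: the gauge post's foot frame: on the sill surface, straight below the pointer's tip in x and 7 beside it in y; axes as the step's
- button_box: bystander: white plastic box 97 x 72 x 50 with a small round button in its lid; origin under its centre; leave it
- strainer: bystander: aluminium tea strainer, bowl 66 wide, 28 high, wire handle 80 long; origin under its centre; leave it
- teapot_lid: bystander: brown ceramic teapot lid, 72 across, 39 high; origin under its centre; leave it
- peg: bystander: red plastic clothes peg, 72 x 9 x 8, lying on the step beside the board; origin under its centre; leave it
- glass_bowl: bystander: upturned glass dessert bowl, 110 across, 48 high; origin under its centre; leave it
- tea_jar: bystander: amber glass jar, 68 across, 95 high; origin under its centre; leave it
- mug: bystander: white mug, 76 across, 85 high; origin under its centre; leave it
Mind the look-alikes: they are no part of the job. Of the things shaped like the board, the wooden one is meant. What is shaped like the gauge but purple is not meant.

How it is judged:
By the outcome, as a careful person would: the job done as asked, in the order asked, and still so for the second after the job is handed in, while the arm keeps its last pose, push and grip.
It also fails if it takes over 48 s, if anything falls off the work surface, if the arm or the gripper's body presses on something with over 40 N, if the wrist force passes 120 N, or if a joint passes its speed limit or range.

### The arm

A 7-joint arm with a two-finger parallel gripper is mounted at the origin on the work surface. World frame = base frame: x ahead of the robot, y to its left, z up, the work surface at z = 0. Lengths are in m, angles in rad, forces in N, time in s.
With the tool pointing down it reaches from about 0.425 to 0.925 m from the base axis. Payload 6.8 kg.
Tool frame: the origin (TCP) lies at the very end of the fingers, on their centre line; the grasp point (between the pads) lies 19 mm behind it; z points along the fingers, y is the line along which they close (so a half turn about z gives the same grasp; the last joint's range is limited). The gripper opens to 85 mm and grips with 20 to 120 N. Pads are 22 mm wide; open, the fingers measure 114 mm over their backs; the gripper's body (76 mm by 85 mm) begins 54 mm behind the grasp point. The pads swing forward as they close: fully open they stand 13 mm farther back than shut.
Start: joints at [-1.301, 0.477, 0.022, 1.555, -0.011, 1.109, -0.083], TCP at [0.249, 0.627, 0.231] pointing down, gripper open.
Joint ranges: [-2.96, 2.96], [-0.34, 2.1], [-1.41, 1.46], [0.24, 2.44], [-1.37, 4.51], [0.17, 1.92], [-2.96, 2.96]. Speed limits (rad/s): [2.39, 2.39, 3.14, 3.14, 3.14, 3.14, 3.14].

### API

Orientations are given as a unit quaternion [w, x, y, z].
In Python, from station import telemetry, viewer, job, search_frame, cut_out gives the robot as it stands. The module is installed in compiled form; this text tells all that it offers.
- The arm moves only by the shell command python3 -m crank 'ROWS' [FORCE]. ROWS is JSON, a list of rows, each an object with "delta_rot": the turn, a rotation vector about the tool's x, y, z in degrees, a list of three; "xyz": the shift along the tool's x, y, z in m, a list of three; "fingers": the gripper command: -1 is fully open, 1 is shut, values between are in proportion. In form: [{"delta_rot": [ax, ay, az], "xyz": [dx, dy, dz], "fingers": fingers}, ...]. A call has 1 to 10 rows; each row is the pose to reach, as a shift and turn from the pose commanded when the call began, along the tool's axes at that moment; what a row does not reach only later rows make up. A row lasts 1/10 s, in which the tool goes at most 50 mm and 8.59 degrees, less where a joint would pass 70% of its speed; a pose out of reach is approached as far as the arm can. A call with a gripper value outside its range is refused whole. The fingers move at their own pace and stop on an object; FORCE is the grip in N (left out, the last holds). Time passes only in rows, so rows that repeat a pose let the fingers close. It gives the time, the measured TCP pose, the force, the opening and the grip force at its end, in the units of the state.
- telemetry.get_obs(): the state, without advancing time (a new reading comes with each control period).
- viewer.read_camera(name): name is "scene" or "top" or "wrist"; returns a dict with "img" (400x640x3 uint8, red, green, blue), "fx", "fy", "cx", "cy" (pixels), "origin" and "rotation" of the camera in the world. Camera axes: x right, y up, looking along -z (the intrinsics and any distortion apply to the point x, -y, -z); pixel columns grow to the right and rows downward; lengths in m; the calibration is good to about 2 mm. The wrist camera is an equidistant fisheye: a pixel r from the principal point sees the ray r / f radians off the axis. A picture is of the moment at which its call begins. There is no depth.
- job.hand_in(): hands the job in; it is judged then, once.
Trained networks look in the newest picture that a camera, given by its name, has taken for a name from the list of things; names that differ only in an ending like _2 or _b are one class to them, and where a whole thing is asked for, a point or a joint stands for the part that bears it (a point fixed in the world has none). Each returns a list of dicts, best first, with "score" (0 to 1); they miss things now and then, are a little off and sometimes report something else, mostly with a low value. They report only what shows in the picture. A call takes as long as a camera call. They do not tell look-alikes from the thing itself.
- search_frame(camera, thing): "pixel" ([column, row] in pixels, amid what is visible of it).
- cut_out(camera, thing): "pixels" (400x640 bool, what is visible of it) and "pixel" ([column, row] in pixels, amid what is visible of it).
The state is a dict: "t": time; "q": joint angles; "joint_vel": joint speeds; "joint_torque": joint torques, N m; "eef_pos": TCP position; "tool_rot": TCP orientation; "contact_force": force on the tool from outside, world axes, zero at the start; "torque": the same for the moment, N m; "gripper_width": opening from 0.0 (shut) to 1.0 (fully open); "grasp_force": force on a finger pad.
Only numpy, scipy, OpenCV 4.12 (cv2) and the standard library are available. Lean on these libraries where they do the work, as an engineer would, in place of code of your own. Each camera call takes 0.05 s, during which the arm holds its last target. There are 200 camera calls.

## Working session

There is one attempt and no reset: what is moved stays moved. The work goes in short steps, Python scripts to look and compute and a shell command to move; the robot and the scene stay as the last step left them, time stands still between calls to the robot, and variables do not carry over. Pictures are saved under pics/ and viewed, at most 10 in all, crops included, and the job is handed in when it is done.

```bash
mkdir -p pics; cat > h.py <<'E'
import numpy as np, cv2
from scipy.spatial.transform import Rotation as R
from station import telemetry, viewer, job, search_frame, cut_out
def ray(c,px):
    x=(px[0]-c["cx"])/c["fx"]; y=(px[1]-c["cy"])/c["fy"]
    if c["name"]=="wrist":
        r=np.hypot(x,y); s=np.sin(r)/r if r>1e-9 else 1; d=np.array([x*s,-y*s,-np.cos(r)])
    else: d=np.array([x,-y,-1.])
    d=np.array(c["rotation"]).reshape(3,3)@d
    return np.array(c["origin"]),d/np.linalg.norm(d)
def at_z(c,px,z):
    o,d=ray(c,px); return o+d*(z-o[2])/d[2]
def proj(c,p):
    v=np.array(c["rotation"]).reshape(3,3).T@(np.asarray(p)-np.array(c["origin"])); x,y,z=v[0],-v[1],-v[2]
    if c["name"]=="wrist":
        r=np.hypot(x,y); t=np.arctan2(r,z); k=t/r if r>1e-9 else 0; x,y=x*k,y*k
    else: x,y=x/z,y/z
    return np.array([c["cx"]+c["fx"]*x,c["cy"]+c["fy"]*y])
def tri(obs):
    A=np.zeros((3,3));b=np.zeros(3)
    for c,px in obs:
        o,d=ray(c,px);P=np.eye(3)-np.outer(d,d);A+=P;b+=P@o
    p=np.linalg.solve(A,b); return p,[np.round(proj(c,p)-px,1).tolist() for c,px in obs]
def cam(n,save=None):
    c=dict(viewer.read_camera(n)); c["name"]=n
    if save: cv2.imwrite("pics/"+save,c["img"][:,:,::-1])
    return c
E
python3 - <<'E'
from h import *
np.set_printoptions(precision=3,suppress=True)
C={}
for n in("scene","top"):
    c=C[n]=cam(n,n+"0.png"); print(n,c["origin"],c["fx"])
    for t in("catch_grip","catch_nose","board","board_end","handle","stud","pointer","gauge","step","edge","peg"):
        print(n,t,[(np.round(d["pixel"]).tolist(),round(d["score"],2)) for d in search_frame(n,t)[:3]])
print(telemetry.get_obs())
a=np.vstack([C["scene"]["img"],C["top"]["img"]])[:,:,::-1]
E
```

```text
scene [1.131 0.47  0.595] 378.97837570509677
scene catch_grip [([291.0, 195.0], 0.85), ([313.0, 176.0], 0.34)]
scene catch_nose [([290.0, 199.0], 0.57)]
scene board [([269.0, 156.0], 0.81), ([349.0, 222.0], 0.74), ([465.0, 220.0], 0.57)]
scene board_end [([272.0, 152.0], 0.91), ([350.0, 222.0], 0.83), ([464.0, 223.0], 0.73)]
scene handle [([350.0, 224.0], 0.94), ([466.0, 221.0], 0.9), ([271.0, 153.0], 0.66)]
scene stud [([329.0, 247.0], 0.32), ([439.0, 287.0], 0.29)]
scene pointer [([207.0, 199.0], 0.89), ([225.0, 174.0], 0.74), ([244.0, 189.0], 0.68)]
scene gauge [([225.0, 175.0], 0.83), ([206.0, 200.0], 0.82), ([246.0, 188.0], 0.53)]
scene step [([330.0, 243.0], 0.82)]
scene edge [([332.0, 249.0], 0.66)]
scene peg [([265.0, 258.0], 0.7), ([313.0, 176.0], 0.48), ([325.0, 246.0], 0.43)]
top [ 0.381 -0.006  1.277] 502.11212500987574
top catch_grip [([339.0, 182.0], 0.64), ([382.0, 269.0], 0.34)]
top catch_nose [([342.0, 181.0], 0.6)]
top board [([462.0, 287.0], 0.97), ([279.0, 193.0], 0.96), ([196.0, 295.0], 0.71)]
top board_end [([278.0, 191.0], 0.9), ([197.0, 295.0], 0.77), ([463.0,
[... 264 characters left out ...]
04.0], 0.78), ([415.0, 194.0], 0.73)]
top step [([304.0, 177.0], 0.9), ([379.0, 271.0], 0.58)]
top edge [([305.0, 174.0], 0.87), ([414.0, 193.0], 0.67)]
top peg [([415.0, 194.0], 0.68), ([277.0, 150.0], 0.49)]
{'t': 1.2, 'q': array([-1.301,  0.477,  0.022,  1.555, -0.012,  1.109, -0.083]), 'joint_vel': array([-0.   ,  0.   , -0.001, -0.   ,  0.001, -0.   , -0.001]), 'joint_torque': array([  0.   , -59.633,   1.606, -28.154,   0.013,   0.002,   0.   ]), 'eef_pos': array([0.249, 0.627, 0.231]), 'tool_rot': array([-0.   ,  0.188,  0.982,  0.   ]), 'contact_force': array([-0.465, -1.772,  0.098]), 'torque': array([-0.002, -0.006, -0.062]), 'grasp_force': 0.0, 'gripper_width': 0.9968858252688448}
```

View pics/scene0.png

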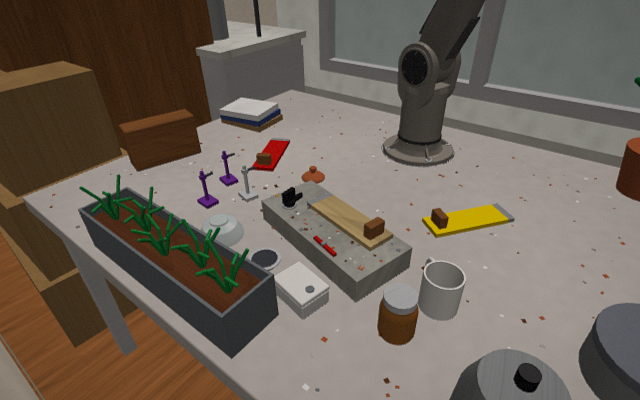

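View pics/top0.png

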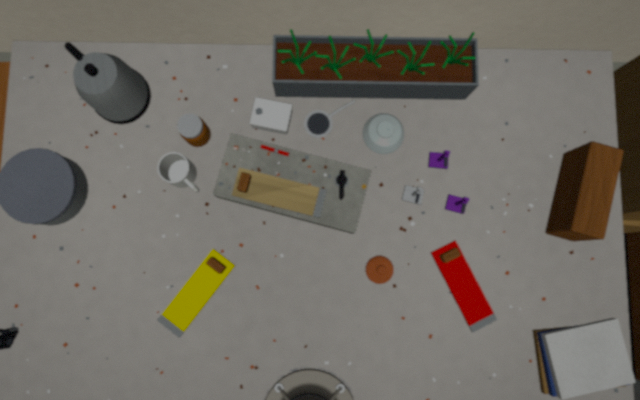

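The scene shows the step amid the table with the wooden board: handle at (374,228) scene and (244,183) top, black catch at (291,197) / (341,183). The metal gauge is at (246,188) / (412,194); the red and yellow boards and the purple gauges are look-alikes.

```bash
cat > fit.py <<'E'
from h import *
from scipy.optimize import minimize
def hullmask(pts):
    m=np.zeros((400,640),np.uint8); cv2.fillConvexPoly(m,cv2.convexHull(np.round(np.array(pts)*16).astype(np.int32)),1,shift=4); return m
def box(x,y,yaw,z0,z1,l,w):
    c,s=np.cos(yaw),np.sin(yaw)
    return [(x+c*a-s*b,y+s*a+c*b,z) for a in(-l/2,l/2) for b in(-w/2,w/2) for z in(z0,z1)]
def fitbox(obs,x0,z0,z1,l,w):
    ms=[]
    for c,m in obs:
        n,lab,st,_=cv2.connectedComponentsWithStats(m.astype(np.uint8)); m=lab==1+np.argmax(st[1:,4])
        ys,xs=np.nonzero(m); ms.append((c,hullmask(np.c_[xs,ys]).astype(bool)))
    def cost(p): return sum(1-(lambda h:(h&m).sum()/(h|m).sum())(hullmask([proj(c,q) for q in box(*p,z0,z1,l,w)]).astype(bool)) for c,m in ms)
    sim=[x0]+[np.add(x0,d) for d in([.03,0,0],[0,.03,0],[0,0,.15])]
    r=minimize(cost,x0,method="Nelder-Mead",options=dict(initial_simplex=sim,xatol=1e-4,fatol=1e-5))
    return r.x,r.fun
E
python3 - <<'E'
from fit import *
np.set_printoptions(precision=3,suppress=True)
c=cam("top");s=cam("scene")
def near(cn,t,px,f=cut_out):
    return min(f(cn,t),key=lambda d:np.hypot(*(np.array(d["pixel"])-px)))
g=lambda p,z:at_z(c,p,z)
a,b=g((244,183),.1),g((318,203),.06); yaw=np.arctan2(*(b-a)[1::-1]); o=g((292,184),.05)
st=[(c,near("top","step",(300,180))["pixels"]),(s,near("scene","step",(330,243))["pixels"])]
x,f=fitbox(st,[o[0],o[1],yaw],0,.06,.36,.16); print("step",x,f)
for k,i in((st[0],"top"),(st[1],"scene")): print(i,k[1].sum())
bd=near("top","board",(280,193))["pixels"]
print("board px",bd.sum(), at_z(c,np.argwhere(bd)[:,::-1].mean(0),.072))
def T(p):
    cs,sn=np.cos(x[2]),np.sin(x[2]); return np.array([x[0]+cs*p[0]-sn*p[1],x[1]+sn*p[0]+cs*p[1],p[2]])
print("catch pred",T((.115,.036,.097)),"edge",T((.18,-.03,.06)))
for t,pt,ps in(("catch_grip",(341,183),(291,197)),("gauge",(412,194),(246,188)),("pointer",(412,194),(246,188))):
    dt,ds=near("top",t,pt,search_frame),near("scene",t,ps,search_frame)
    print(t,dt["pixel"],ds["pixel"],tri([(c,dt["pixel"]),(s,ds["pixel"])]))
print("handle",tri([(c,(244,182)),(s,(374,228))]))
print(R.from_quat(telemetry.get_obs()["tool_rot"],scalar_first=True).as_matrix())
w=cam("wrist"); print(w["origin"],w["rotation"],w["fx"])
im=np.hstack([cv2.resize(c["img"][120:250,200:480],None,fx=2.8,fy=2.8,interpolation=2)]); im2=cv2.resize(s["img"][130:300,190:420],None,fx=1.3*2.8*280/230/1.3,fy=1.3*2.8*280/230/1.3,interpolation=2)
h=min(im2.shape[0],236)
cv2.imwrite("pics/c1.png",im[:,:,::-1]); 
E
```

```text
Traceback (most recent call last):
  File "h.py", line 12, in at_z
    o,d=ray(c,px); return o+d*(z-o[2])/d[2]
        ~~~^^^^^^
  File "h.py", line 9, in ray
    d=np.array(c["rotation"]).reshape(3,3)@d
      ~~~~~~~~~~~~~~~~~~~~~~~~~~~~~~~^^^^^
ValueError: cannot reshape array of size 4 into shape (3,3)
```

```bash
sed -i 's/c\["name"\]=n$/c["name"]=n; c["rotation"]=R.from_quat(c["rotation"],scalar_first=True).as_matrix()/' h.py
cat > m1.py <<'E'
from fit import *
np.set_printoptions(precision=3,suppress=True)
c=cam("top");s=cam("scene")
def near(cn,t,px,f=cut_out):
    return min(f(cn,t),key=lambda d:np.hypot(*(np.array(d["pixel"])-px)))
g=lambda p,z:at_z(c,p,z)
a,b=g((244,183),.1),g((318,203),.06); yaw=np.arctan2(*(b-a)[1::-1]); o=g((292,184),.05)
st=[(c,near("top","step",(300,180))["pixels"]),(s,near("scene","step",(330,243))["pixels"])]
x,f=fitbox(st,[o[0],o[1],yaw],0,.06,.36,.16); print("step",x,f)
for k,i in((st[0],"top"),(st[1],"scene")): print(i,k[1].sum())
bd=near("top","board",(280,193))["pixels"]
print("board px",bd.sum(), at_z(c,np.argwhere(bd)[:,::-1].mean(0),.072))
def T(p):
    cs,sn=np.cos(x[2]),np.sin(x[2]); return np.array([x[0]+cs*p[0]-sn*p[1],x[1]+sn*p[0]+cs*p[1],p[2]])
print("catch pred",T((.115,.036,.097)),"edge",T((.18,-.03,.06)))
for t,pt,ps in(("catch_grip",(341,183),(291,197)),("gauge",(412,194),(246,188)),("pointer",(412,194),(246,188))):
    dt,ds=near("top",t,pt,search_frame),near("scene",t,ps,search_frame)
    print(t,dt["pixel"],ds["pixel"],tri([(c,dt["pixel"]),(s,ds["pixel"])]))
print("handle",tri([(c,(244,182)),(s,(374,228))]))
print(R.from_quat(telemetry.get_obs()["tool_rot"],scalar_first=True).as_matrix())
w=cam("wrist"); print(w["origin"],w["rotation"],w["fx"])
cv2.imwrite("pics/c1.png",cv2.resize(c["img"][120:250,200:480],None,fx=2.8,fy=2.8,interpolation=2)[:,:,::-1])
E
python3 m1.py
```

```text
step [ 0.57   0.049 -1.824] 0.032596401375530104
top 7000
scene 7267
board px 2576 [0.545 0.08  0.072]
catch pred [ 0.576 -0.071  0.097] edge [ 0.496 -0.118  0.06 ]
catch_grip [339.3, 179.3] [291.9, 193.5] (array([ 0.572, -0.064,  0.096]), [[-0.6, 0.4], [-0.7, -0.1]])
gauge [413.8, 195.8] [242.7, 188.3] (array([ 0.55 , -0.262,  0.025]), [[2.2, -2.0], [2.7, 0.3]])
pointer [413.2, 196.3] [246.6, 189.4] (array([ 0.546, -0.258,  0.021]), [[0.8, -0.8], [1.0, 0.1]])
handle (array([0.565, 0.163, 0.091]), [[-0.3, 0.2], [-0.4, -0.0]])
[[-0.929  0.369  0.   ]
 [ 0.369  0.929  0.   ]
 [ 0.     0.    -1.   ]]
[0.177 0.655 0.374] [[ 0.369 -0.885 -0.284]
 [ 0.929  0.352  0.112]
 [ 0.001 -0.305  0.952]] 309.70691628693146
```

View pics/c1.png

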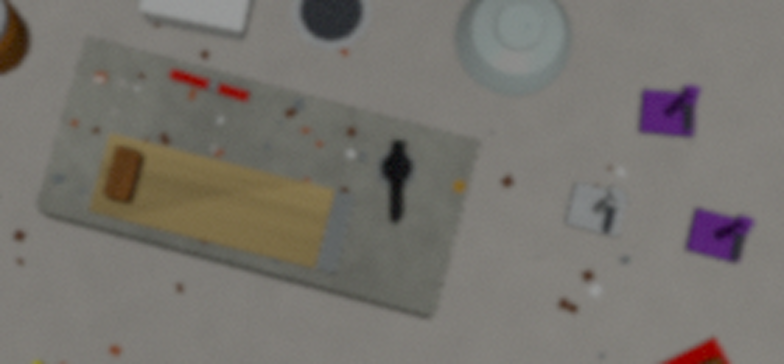

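Top crop: the catch nose points image-down (from (397,165) to (396,220)), stud at (459,186), gauge at (595,207) with its pointer toward (608,225). I move over for a wrist view.

```bash
cat >> h.py <<'E'
def go(p,yaw=None,pos=None,rot=None):
    o=telemetry.get_obs(); M=R.from_quat(o["tool_rot"],scalar_first=True)
    d=M.inv().apply(np.array(p)-o["eef_pos"]); y=M.as_matrix()[:,1]; cy=np.degrees(np.arctan2(y[1],y[0]))
    r=[0,0,0]
    if yaw is not None:
        y=np.radians(yaw); Y=np.array([np.cos(y),np.sin(y),0]); Z=np.array([0,0,-1.]); X=np.cross(Y,Z)
        r=(M.inv()*R.from_matrix(np.c_[X,Y,Z])).as_rotvec(degrees=True)
    print("xyz",np.round(d,4).tolist(),"rot",np.round(r,2).tolist(),"|",np.round(o["eef_pos"],4),"yaw",round(cy,2),"w",round(o["gripper_width"],3),"gf",round(o["grasp_force"],1),"F",np.round(o["contact_force"],1),"t",round(o["t"],2))
E
python3 -m crank '[{"delta_rot":[0,0,80],"xyz":[-0.283,-0.279,-0.01],"fingers":-1},{"delta_rot":[0,0,80],"xyz":[-0.283,-0.279,-0.01],"fingers":-1},{"delta_rot":[0,0,80],"xyz":[-0.283,-0.279,-0.01],"fingers":-1},{"delta_rot":[0,0,80],"xyz":[-0.283,-0.279,-0.01],"fingers":-1},{"delta_rot":[0,0,80],"xyz":[-0.283,-0.279,-0.01],"fingers":-1},{"delta_rot":[0,0,80],"xyz":[-0.283,-0.279,-0.01],"fingers":-1},{"delta_rot":[0,0,80],"xyz":[-0.283,-0.279,-0.01],"fingers":-1},{"delta_rot":[0,0,80],"xyz":[-0.283,-0.279,-0.01],"fingers":-1},{"delta_rot":[0,0,80],"xyz":[-0.283,-0.279,-0.01],"fingers":-1},{"delta_rot":[0,0,80],"xyz":[-0.283,-0.279,-0.01],"fingers":-1}]'
python3 -c "
from h import *
go((.56,-.1,.25),-90)"
```

```text
t: 2.9
eef_pos: [0.41, 0.262, 0.2417]
tool_rot: [-0.0, 0.778, 0.628, 0.0]
contact_force: [0.2, 0.5, 0.3]
gripper_width: 1.003
grasp_force: 0.0
xyz [-0.3223, 0.2229, -0.0085] rot [-0.02, -0.06, 77.85] | [0.41   0.262  0.2417] yaw -12.15 w 1.003 gf 0.0 F [0.2 0.5 0.3] t 2.9
```

```bash
python3 -m crank '[{"delta_rot":[0,0,78],"xyz":[-0.322,0.223,-0.0085],"fingers":-1},{"delta_rot":[0,0,78],"xyz":[-0.322,0.223,-0.0085],"fingers":-1},{"delta_rot":[0,0,78],"xyz":[-0.322,0.223,-0.0085],"fingers":-1},{"delta_rot":[0,0,78],"xyz":[-0.322,0.223,-0.0085],"fingers":-1},{"delta_rot":[0,0,78],"xyz":[-0.322,0.223,-0.0085],"fingers":-1},{"delta_rot":[0,0,78],"xyz":[-0.322,0.223,-0.0085],"fingers":-1},{"delta_rot":[0,0,78],"xyz":[-0.322,0.223,-0.0085],"fingers":-1},{"delta_rot":[0,0,78],"xyz":[-0.322,0.223,-0.0085],"fingers":-1},{"delta_rot":[0,0,78],"xyz":[-0.322,0.223,-0.0085],"fingers":-1},{"delta_rot":[0,0,78],"xyz":[-0.322,0.223,-0.0085],"fingers":-1}]'
python3 - <<'E'
from h import *
go((.572,-.067,.13),-90); print(telemetry.get_obs()["q"].round(2))
w=cam("wrist"); 
for n,p in(("grip",(.572,-.066,.097)),("hand",(.565,.163,.096)),("edge",(.496,-.118,.06)),("gauge",(.55,-.262,.03))): print(n,proj(w,p).round())
for t in("catch_grip","catch_nose","board_end","handle","stud","pointer"): print(t,[(np.round(d["pixel"],1).tolist(),round(d["score"],2)) for d in search_frame("wrist",t)[:3]])
cv2.imwrite("pics/w1.png",cv2.resize(w["img"],(800,500),interpolation=2)[:,:,::-1]); cv2.imwrite("w1raw.png",w["img"]); import pickle; pickle.dump(w,open("w1.pkl","wb"))
E
```

```text
t: 3.9
eef_pos: [0.5626, -0.0982, 0.2497]
tool_rot: [0.0, 1.0, 0.001, -0.0]
contact_force: [0.3, 0.8, 0.1]
gripper_width: 1.001
grasp_force: 0.0
xyz [0.0095, -0.0313, 0.1197] rot [0.05, 0.01, 0.1] | [ 0.5626 -0.0982  0.2497] yaw -89.9 w 1.001 gf 0.0 F [0.3 0.8 0.1] t 3.9
[-0.58  0.37  0.83  1.83 -0.31  1.08 -1.2 ]
grip [291. 177.]
hand [105. 186.]
edge [341. 233.]
gauge [452. 183.]
catch_grip [([299.7, 171.8], 0.59)]
catch_nose [([301.1, 170.0], 0.55)]
board_end [([185.3, 193.9], 0.94), ([484.1, 282.4], 0.87), ([122.4, 290.4], 0.58)]
handle [([121.3, 289.3], 0.75), ([481.3, 280.7], 0.75), ([186.4, 196.4], 0.66)]
stud [([261.4, 152.1], 0.83), ([160.6, 109.1], 0.22)]
pointer [([454.1, 182.6], 0.97), ([495.6, 118.6], 0.59), ([516.7, 198.4], 0.55)]
```

View pics/w1.png

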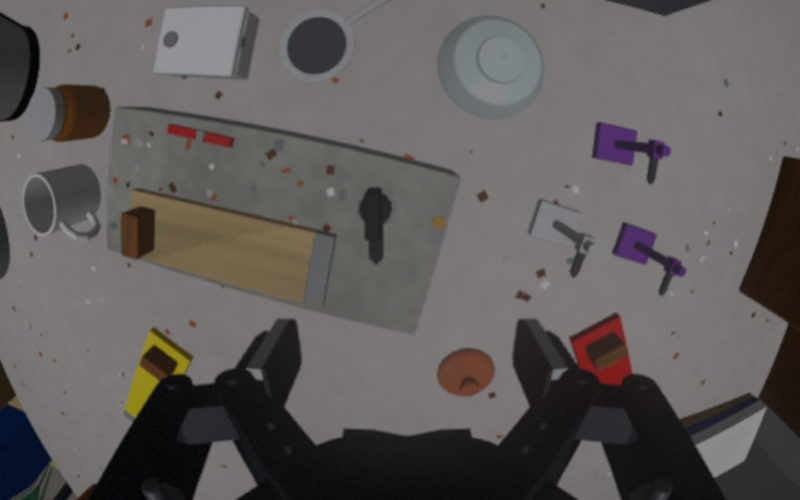

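Wrist view (800 px wide): catch hub (375,208), nose tip (376,262), stud (438,222), step outer corners (461,177)/(414,334), board end (335,236)–(322,307), handle (133,230), pointer tip (576,274), post top (589,243).

```bash
python3 - <<'E'
from h import *
import pickle; np.set_printoptions(precision=4,suppress=True)
w=pickle.load(open("w1.pkl","rb")); P=lambda x,y,z:at_z(w,(x*.8,y*.8),z)
for n,x,y,z in(("cornA",461,177,.06),("cornB",414,334,.06),("cornC",118,107,.06),("hub",375,209,.074),("bar head",376,191,.104),("stud",438,222,.0615),("nosetip",376,262,.073),("end+",335,236,.072),("end-",322,307,.072),("steel+",313,232,.072),("in+",133,190,.072),("handtop",133,212,.106),("tip",576,274,.084),("post",589,243,.102),("footc",558,221,.005)): print(n,P(x,y,z))
E
```

```text
cornA [ 0.6025 -0.1465  0.06  ]
cornB [ 0.4497 -0.107   0.06  ]
cornC [0.6902 0.1972 0.06  ]
hub [ 0.5767 -0.073   0.074 ]
bar head [ 0.5966 -0.0764  0.104 ]
stud [ 0.5626 -0.1271  0.0615]
nosetip [ 0.5293 -0.0728  0.073 ]
end+ [ 0.5527 -0.0374  0.072 ]
end- [ 0.4842 -0.0208  0.072 ]
steel+ [ 0.5564 -0.0179  0.072 ]
in+ [0.6027 0.1736 0.072 ]
handtop [0.5867 0.1482 0.106 ]
tip [ 0.5211 -0.2543  0.084 ]
post [ 0.556  -0.2536  0.102 ]
footc [ 0.5521 -0.2633  0.005 ]
```

```bash
python3 -m crank '[{"delta_rot":[0,0,0],"xyz":[0.014,-0.0255,0.04],"fingers":-0.3},{"delta_rot":[0,0,0],"xyz":[0.014,-0.0255,0.08],"fingers":-0.3},{"delta_rot":[0,0,0],"xyz":[0.014,-0.0255,0.12],"fingers":-0.3},{"delta_rot":[0,0,0],"xyz":[0.014,-0.0255,0.15],"fingers":-0.3},{"delta_rot":[0,0,0],"xyz":[0.014,-0.0255,0.169],"fingers":-0.3},{"delta_rot":[0,0,0],"xyz":[0.014,-0.0255,0.169],"fingers":-0.3}]' 50
python3 - <<'E'
from h import *
go((.5765,-.0725,.080),-90)
w=cam("wrist","w2.png")
E
```

```text
t: 4.85
eef_pos: [0.5744, -0.0702, 0.0784]
tool_rot: [-0.0, 1.0, 0.004, -0.002]
contact_force: [-0.1, 0.8, 0.2]
gripper_width: 0.652
grasp_force: 0.0
xyz [0.0021, 0.0023, -0.0016] rot [-0.02, 0.29, 0.45] | [ 0.5744 -0.0702  0.0784] yaw -89.55 w 0.652 gf 0.0 F [-0.1  0.8  0.2] t 4.85
```

View pics/w2.png

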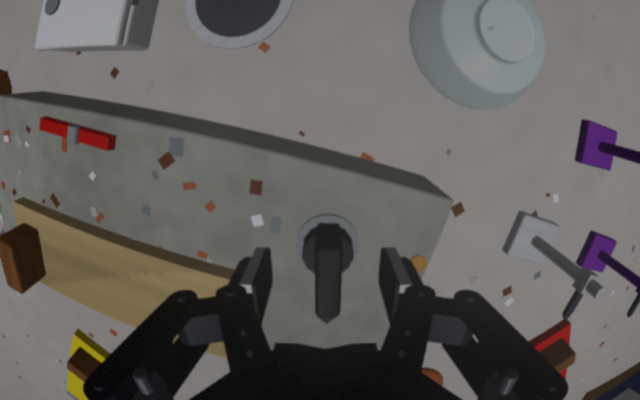

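Wrist view: the bar sits centred between the pads (columns 262–390, bar at 327), hub at (327,245), stud at (419,263). Closing and turning.

```bash
python3 -m crank '[{"delta_rot":[0,0,0],"xyz":[0.002,0.002,-0.001],"fingers":1},{"delta_rot":[0,0,0],"xyz":[0.002,0.002,-0.001],"fingers":1},{"delta_rot":[0,0,0],"xyz":[0.002,0.002,-0.001],"fingers":1},{"delta_rot":[0,0,0],"xyz":[0.002,0.002,-0.001],"fingers":1},{"delta_rot":[0,0,0],"xyz":[0.002,0.002,-0.001],"fingers":1},{"delta_rot":[0,0,0],"xyz":[0.002,0.002,-0.001],"fingers":1}]' 50
python3 -c "
from h import *
go((.5765,-.0725,.080),-14.5)"
```

```text
t: 5.5
eef_pos: [0.5794, -0.0716, 0.0834]
tool_rot: [-0.001, 1.0, 0.004, 0.001]
contact_force: [-2.3, 4.2, 8.3]
gripper_width: 0.124
grasp_force: 51.8
xyz [-0.0029, 0.0009, 0.0034] rot [-0.04, -0.19, -75.08] | [ 0.5794 -0.0716  0.0834] yaw -89.58 w 0.124 gf 51.8 F [-2.3  4.2  8.3] t 5.5
```

```bash
python3 -m crank '[{"delta_rot":[0,0,-4],"xyz":[-0.001,0,-0.003],"fingers":1},{"delta_rot":[0,0,-9],"xyz":[-0.001,0,-0.003],"fingers":1},{"delta_rot":[0,0,-14],"xyz":[-0.001,0,-0.003],"fingers":1},{"delta_rot":[0,0,-19],"xyz":[-0.001,0,-0.003],"fingers":1},{"delta_rot":[0,0,-24],"xyz":[-0.001,0,-0.003],"fingers":1},{"delta_rot":[0,0,-29],"xyz":[-0.001,0,-0.003],"fingers":1},{"delta_rot":[0,0,-34],"xyz":[-0.001,0,-0.003],"fingers":1},{"delta_rot":[0,0,-38],"xyz":[-0.001,0,-0.003],"fingers":1}]' 50
python3 -c "
from h import *
go((.5765,-.0725,.080),-14.5)"
```

```text
t: 6.3
eef_pos: [0.5785, -0.0693, 0.0837]
tool_rot: [-0.001, 0.943, 0.332, 0.001]
contact_force: [7.6, 7.8, -18.7]
gripper_width: 0.129
grasp_force: 52.7
xyz [-0.0036, 0.0013, 0.0036] rot [-0.02, -0.19, -36.78] | [ 0.5785 -0.0693  0.0837] yaw -51.28 w 0.129 gf 52.7 F [  7.6   7.8 -18.7] t 6.3
```

```bash
python3 -m crank '[{"delta_rot":[0,0,-5],"xyz":[0.001,0,0.002],"fingers":1},{"delta_rot":[0,0,-10],"xyz":[0.001,0,0.002],"fingers":1},{"delta_rot":[0,0,-15],"xyz":[0.001,0,0.002],"fingers":1},{"delta_rot":[0,0,-20],"xyz":[0.001,0,0.002],"fingers":1},{"delta_rot":[0,0,-25],"xyz":[0.001,0,0.002],"fingers":1},{"delta_rot":[0,0,-30],"xyz":[0.001,0,0.002],"fingers":1},{"delta_rot":[0,0,-35],"xyz":[0.001,0,0.002],"fingers":1},{"delta_rot":[0,0,-37],"xyz":[0.001,0,0.002],"fingers":1},{"delta_rot":[0,0,-37],"xyz":[0.001,0,0.002],"fingers":1}]' 50
python3 - <<'E'
from h import *
go((.5765,-.0725,.080),-14.5); cam("wrist","w3.png")
E
```

```text
t: 7.2
eef_pos: [0.5767, -0.068, 0.0834]
tool_rot: [-0.003, 0.79, 0.613, 0.0]
contact_force: [-7.0, 10.8, 8.1]
gripper_width: 0.127
grasp_force: 56.4
xyz [-0.0045, 0.0009, 0.0034] rot [-0.26, -0.26, 0.08] | [ 0.5767 -0.068   0.0834] yaw -14.42 w 0.127 gf 56.4 F [-7.  10.8  8.1] t 7.2
```

View pics/w3.png

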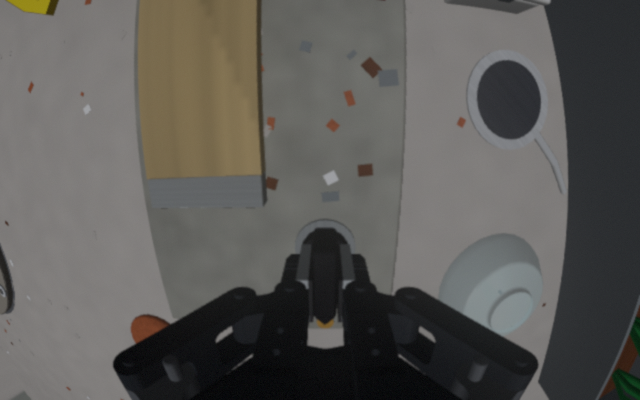

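The catch nose ends at (323,322) with the stud straight beyond it at (323,324), and the bar runs parallel to the step sides. Releasing and lifting.

```bash
python3 -m crank '[{"delta_rot":[0,0,0],"xyz":[0.001,-0.001,0],"fingers":0.2},{"delta_rot":[0,0,0],"xyz":[0.001,-0.001,0],"fingers":0},{"delta_rot":[0,0,0],"xyz":[0.001,-0.001,0],"fingers":-0.1},{"delta_rot":[0,0,0],"xyz":[0.001,-0.001,0],"fingers":-0.1},{"delta_rot":[0,0,0],"xyz":[0.001,-0.001,-0.02],"fingers":-0.1},{"delta_rot":[0,0,0],"xyz":[0.001,-0.001,-0.05],"fingers":-0.1},{"delta_rot":[0,0,0],"xyz":[0.001,-0.001,-0.09],"fingers":-0.1},{"delta_rot":[0,0,0],"xyz":[0.001,-0.001,-0.13],"fingers":-0.1}]' 50
python3 -c "
from h import *
go((.553,.11,.22),75.5)"
```

```text
t: 8.05
eef_pos: [0.577, -0.0718, 0.2139]
tool_rot: [-0.0, 0.792, 0.611, -0.001]
contact_force: [0.4, -0.0, -0.2]
gripper_width: 0.552
grasp_force: 0.0
xyz [0.1697, -0.0694, -0.0062] rot [-0.07, -0.0, -90.2] | [ 0.577  -0.0718  0.2139] yaw -14.7 w 0.552 gf 0.0 F [ 0.4 -0.  -0.2] t 8.05
```

```bash
python3 -m crank '[{"delta_rot":[0,0,-8],"xyz":[0.02,-0.01,-0.006],"fingers":-1},{"delta_rot":[0,0,-16],"xyz":[0.04,-0.02,-0.006],"fingers":-1},{"delta_rot":[0,0,-24],"xyz":[0.06,-0.03,-0.006],"fingers":-1},{"delta_rot":[0,0,-32],"xyz":[0.08,-0.04,-0.006],"fingers":-1},{"delta_rot":[0,0,-40],"xyz":[0.1,-0.05,-0.006],"fingers":-1},{"delta_rot":[0,0,-48],"xyz":[0.12,-0.06,-0.006],"fingers":-1},{"delta_rot":[0,0,-56],"xyz":[0.14,-0.07,-0.006],"fingers":-1},{"delta_rot":[0,0,-64],"xyz":[0.16,-0.07,-0.006],"fingers":-1},{"delta_rot":[0,0,-72],"xyz":[0.17,-0.07,-0.006],"fingers":-1},{"delta_rot":[0,0,-80],"xyz":[0.17,-0.07,-0.006],"fingers":-1}]' 50
python3 -m crank '[{"delta_rot":[0,0,-8],"xyz":[0,0,0],"fingers":-1},{"delta_rot":[0,0,-10],"xyz":[0,0,0],"fingers":-1},{"delta_rot":[0,0,-10],"xyz":[0,0,0],"fingers":-1}]' 50
python3 - <<'E'
from h import *
import pickle
go((.565,.161,.08),75.5); print(telemetry.get_obs()["q"].round(2))
w=cam("wrist"); pickle.dump(w,open("w4.pkl","wb")); cv2.imwrite("pics/w4.png",cv2.resize(w["img"],(800,500),interpolation=2)[:,:,::-1])
print(proj(w,(.565,.161,.106))/.8,proj(w,(.521,-.254,.084))/.8)
E
```

```text
t: 9.05
eef_pos: [0.553, 0.1127, 0.2188]
tool_rot: [0.0, 0.21, 0.978, 0.0]
contact_force: [0.9, 0.2, 0.5]
gripper_width: 0.998
grasp_force: 0.0
t: 9.35
eef_pos: [0.5528, 0.1104, 0.2188]
tool_rot: [0.0, 0.128, 0.992, -0.0]
contact_force: [0.0, 0.1, 0.4]
gripper_width: 0.996
grasp_force: 0.0
xyz [0.0011, 0.0521, 0.1387] rot [-0.01, 0.0, -0.19] | [0.5528 0.1104 0.2188] yaw 75.31 w 0.996 gf 0.0 F [0.  0.1 0.4] t 9.35
[-0.32  0.31  0.02  1.84 -0.01  0.99  1.01]
[482.29371364 242.85967328] [ 72.58028942 294.91115677]
```

View pics/w4.png

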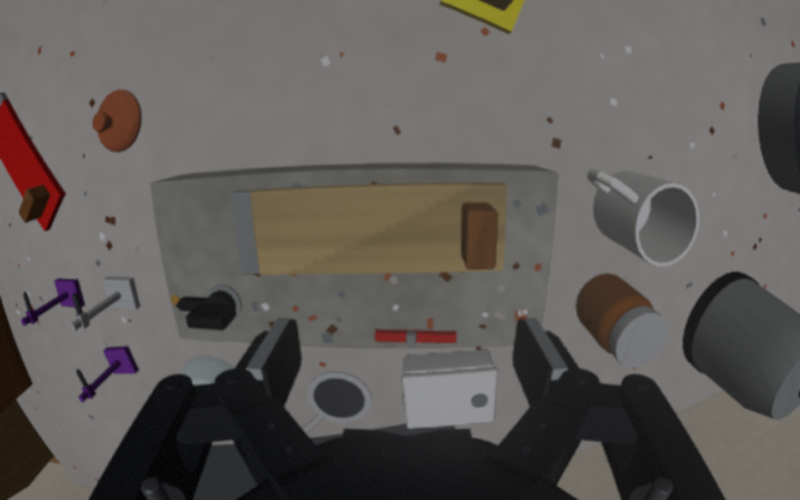

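Wrist view (800 px): handle top about (481,240), board end edge (235,192)–(240,275), catch nose at (180,304) touching the stud at (176,300), gauge pointer tip at (74,294) close to its predicted place (73,295).

```bash
python3 - <<'E'
from h import *
import pickle; np.set_printoptions(precision=4,suppress=True)
w=pickle.load(open("w4.pkl","rb"));v=pickle.load(open("w1.pkl","rb")); S=lambda *p:np.array(p)*.8
for n,x,y,z in(("end-",235,192,.072),("end+",239,275,.072),("in-",505,184,.072),("in+",505,273,.072),("hand",481,240,.106),("handL",465,240,.106),("handR",497,240,.106),("tip",74,294,.084),("stud",176,300,.0615),("edge-",152,183,.06),("edge+",178,334,.06)): print(n,at_z(w,S(x,y),z))
print("tip",tri([(v,S(576,274)),(w,S(74,294))]),"hand",tri([(v,S(138,213)),(w,S(481,240))]))
E
```

```text
end- [ 0.4847 -0.0152  0.072 ]
end+ [ 0.5524 -0.0386  0.072 ]
in- [0.5349 0.1924 0.072 ]
in+ [0.6067 0.1788 0.072 ]
hand [0.5627 0.1605 0.106 ]
handL [0.5599 0.1496 0.106 ]
handR [0.5656 0.1716 0.106 ]
tip [ 0.5206 -0.2506  0.084 ]
stud [ 0.5627 -0.1256  0.0615]
edge- [ 0.4499 -0.103   0.06  ]
edge+ [ 0.5987 -0.1448  0.06  ]
tip (array([ 0.5206, -0.2553,  0.0811]), [[-0.3, -0.5], [-0.4, -0.2]]) hand (array([0.5767, 0.1667, 0.0733]), [[2.0, 1.8], [2.7, 2.4]])
```

```bash
python3 -m crank '[{"delta_rot":[0,0,0],"xyz":[0.003,0.03,0.03],"fingers":-0.5},{"delta_rot":[0,0,0],"xyz":[0.003,0.051,0.06],"fingers":-0.5},{"delta_rot":[0,0,0],"xyz":[0.003,0.051,0.10],"fingers":-0.5},{"delta_rot":[0,0,0],"xyz":[0.003,0.051,0.125],"fingers":-0.5},{"delta_rot":[0,0,0],"xyz":[0.003,0.051,0.137],"fingers":-0.5},{"delta_rot":[0,0,0],"xyz":[0.003,0.051,0.137],"fingers":-0.5}]' 40
python3 - <<'E'
from h import *
go((.563,.1605,.082),75.5)
cam("wrist","w5.png")
E
```

```text
t: 10.0
eef_pos: [0.5618, 0.1604, 0.0804]
tool_rot: [-0.001, 0.128, 0.992, -0.001]
contact_force: [-0.2, 0.2, 0.6]
gripper_width: 0.744
grasp_force: 0.0
xyz [-0.0011, 0.0004, -0.0016] rot [-0.11, -0.13, -0.2] | [0.5618 0.1604 0.0804] yaw 75.3 w 0.744 gf 0.0 F [-0.2  0.2  0.6] t 10.0
```

View pics/w5.png

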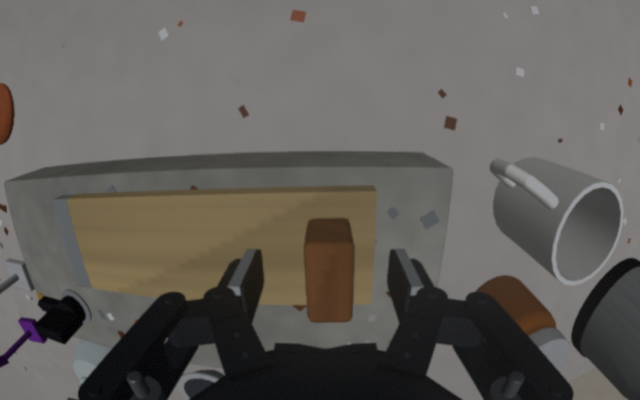

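The block (columns 305–353) stands centred between the open pads (262–390). Closing.

```bash
python3 -m crank '[{"delta_rot":[0,0,0],"xyz":[0,0,-0.001],"fingers":1},{"delta_rot":[0,0,0],"xyz":[0,0,-0.001],"fingers":1},{"delta_rot":[0,0,0],"xyz":[0,0,-0.001],"fingers":1},{"delta_rot":[0,0,0],"xyz":[0,0,-0.001],"fingers":1},{"delta_rot":[0,0,0],"xyz":[0,0,-0.001],"fingers":1}]' 60
python3 -c "
from h import *
go((.563,.1605,.082),75.5)
o=telemetry.get_obs(); print(o['torque'].round(2))
go(o['eef_pos']+.2*np.array([-.2504,-.9681,0]))"
```

```text
t: 10.55
eef_pos: [0.5639, 0.1613, 0.0844]
tool_rot: [0.001, 0.128, 0.992, 0.001]
contact_force: [-0.2, 0.0, 7.3]
gripper_width: 0.242
grasp_force: 59.8
xyz [0.0006, -0.001, 0.0024] rot [0.1, 0.14, -0.16] | [0.5639 0.1613 0.0844] yaw 75.34 w 0.242 gf 59.8 F [-0.2  0.   7.3] t 10.55
[-0.09  0.17  0.05]
xyz [-0.0006, -0.2, -0.0003] rot [0, 0, 0] | [0.5639 0.1613 0.0844] yaw 75.34 w 0.242 gf 59.8 F [-0.2  0.   7.3] t 10.55
```

```bash
python3 -m crank '[{"delta_rot":[0,0,0],"xyz":[0,-0.005,0],"fingers":1},{"delta_rot":[0,0,0],"xyz":[0,-0.015,0],"fingers":1},{"delta_rot":[0,0,0],"xyz":[0,-0.027,0],"fingers":1},{"delta_rot":[0,0,0],"xyz":[0,-0.04,0],"fingers":1},{"delta_rot":[0,0,0],"xyz":[0,-0.053,0],"fingers":1},{"delta_rot":[0,0,0],"xyz":[0,-0.066,0],"fingers":1},{"delta_rot":[0,0,0],"xyz":[0,-0.08,0],"fingers":1},{"delta_rot":[0,0,0],"xyz":[0,-0.092,0],"fingers":1},{"delta_rot":[0,0,0],"xyz":[0,-0.1,0],"fingers":1},{"delta_rot":[0,0,0],"xyz":[0,-0.1,0],"fingers":1}]' 60
python3 -c "
from h import *
go(np.array((.5639,.1613,.0844))+.2*np.array([-.2504,-.9681,0]),75.34)
print(telemetry.get_obs()['torque'].round(2))"
```

```text
t: 11.55
eef_pos: [0.5388, 0.064, 0.0844]
tool_rot: [0.002, 0.128, 0.992, 0.001]
contact_force: [0.3, 0.9, 9.6]
gripper_width: 0.244
grasp_force: 60.0
xyz [-0.0003, -0.0995, -0.0002] rot [0.11, 0.18, -0.04] | [0.5388 0.064  0.0844] yaw 75.3 w 0.244 gf 60.0 F [0.3 0.9 9.6] t 11.55
[0.01 0.05 0.01]
```

```bash
python3 -m crank '[{"delta_rot":[0,0,0],"xyz":[0,-0.005,0],"fingers":1},{"delta_rot":[0,0,0],"xyz":[0,-0.015,0],"fingers":1},{"delta_rot":[0,0,0],"xyz":[0,-0.027,0],"fingers":1},{"delta_rot":[0,0,0],"xyz":[0,-0.04,0],"fingers":1},{"delta_rot":[0,0,0],"xyz":[0,-0.053,0.0005],"fingers":1},{"delta_rot":[0,0,0],"xyz":[0,-0.066,0.001],"fingers":1},{"delta_rot":[0,0,0],"xyz":[0,-0.078,0.001],"fingers":1},{"delta_rot":[0,0,0],"xyz":[0,-0.088,0.001],"fingers":1},{"delta_rot":[0,0,0],"xyz":[0,-0.095,0.001],"fingers":1},{"delta_rot":[0,0,0],"xyz":[0,-0.095,0.001],"fingers":1}]' 60
python3 - <<'E'
from h import *
import pickle
go(np.array((.5639,.1613,.0844))+.2165*np.array([-.2504,-.9681,0]),75.34)
print(telemetry.get_obs()['torque'].round(2))
w=cam("wrist"); c=cam("scene");t=cam("top"); pickle.dump((w,c,t),open("w6.pkl","wb"))
a=cv2.resize(w["img"][60:360,0:320],None,fx=1.25*1.3,fy=1.25*1.3,interpolation=2); b=cv2.resize(c["img"][155:255,190:330],(280,200),interpolation=2)
d=cv2.resize(t["img"][150:250,320:460],(280,200),interpolation=2)
r=np.vstack([b,d]); r=np.vstack([r,np.zeros((a.shape[0]-400,280,3),np.uint8)]); cv2.imwrite("pics/w6.png",np.hstack([a,r])[:,:,::-1]); print(a.shape)
print((proj(w,(.5206,-.253,.084))-[0,60])*1.625)
E
```

```text
t: 12.55
eef_pos: [0.5165, -0.0263, 0.0844]
tool_rot: [0.003, 0.127, 0.992, 0.002]
contact_force: [1.2, 5.2, 15.0]
gripper_width: 0.244
grasp_force: 60.8
xyz [0.001, -0.023, -0.0001] rot [0.23, 0.35, 0.04] | [ 0.5165 -0.0263  0.0844] yaw 75.38 w 0.244 gf 60.8 F [ 1.2  5.2 15. ] t 12.55
[ 0.84 -0.05 -0.04]
(488, 520, 3)
[ 98.01078185 403.23343574]
```

View pics/w6.png

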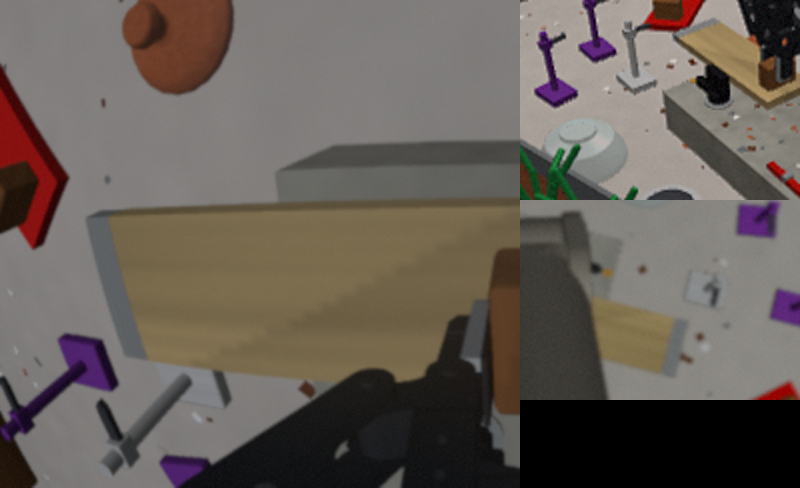

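The pointer tip shows at (103,401), the board's end corners at (88,217) and (127,357) in the crop; the board is a bit short of the tip, still flat as seen.

```bash
python3 - <<'E'
from h import *
import pickle; np.set_printoptions(precision=4,suppress=True)
w,c,t=pickle.load(open("w6.pkl","rb")); v=pickle.load(open("w1.pkl","rb")); w4=pickle.load(open("w4.pkl","rb"))
q=lambda x,y:(x/1.625,y/1.625+60)
u=np.array([-.2504,-.9681]); n=np.array([.9681,-.2504])
def sh(l,p): print(l,p,"along",round(float(p[:2]@u),4),"across",round(float(p[:2]@n),4))
for z in(.068,.072,.076):
  e=[at_z(w,q(*p),z) for p in((88,217),(127,357))]; sh("e-",e[0]); sh("e+",e[1]); print(np.linalg.norm(e[0]-e[1]))
sh("tip w6",at_z(w,q(103,401),.084)); sh("tip w1",at_z(v,(576*.8,274*.8),.084)); sh("tip w4",at_z(w4,(74*.8,294*.8),.084))
p,r=tri([(w,q(103,401)),(v,(576*.8,274*.8)),(w4,(74*.8,294*.8))]); sh("tip tri",p); print(r)
# steel end in top crop (r): (687,320),(675,376) ; scene: (676,36),(714,20)
T=lambda x,y:((x-520)/2+320,(y-200)/2+150)
S=lambda x,y:((x-520)/2+190,y/2+155)
for l,a,b,cc in(("e+",(127,357),(687,320),(676,36)),("e-",(88,217),(675,376),(714,20))):
  p,r=tri([(w,q(*a)),(t,T(*b)),(c,S(*cc))]); sh(l,p); print(r)
E
```

```text
e- [ 0.4359 -0.2091  0.068 ] along 0.0933 across 0.4744
e+ [ 0.5052 -0.2277  0.068 ] along 0.0939 across 0.5461
0.07173460528614593
e- [ 0.436 -0.204  0.072] along 0.0884 across 0.4732
e+ [ 0.5036 -0.2221  0.072 ] along 0.089 across 0.5431
0.06992288833862007
e- [ 0.4361 -0.199   0.076 ] along 0.0834 across 0.4721
e+ [ 0.5019 -0.2166  0.076 ] along 0.084 across 0.5402
0.06811117139109403
tip w6 [ 0.5196 -0.2468  0.084 ] along 0.1088 across 0.5648
tip w1 [ 0.5211 -0.2543  0.084 ] along 0.1157 across 0.5682
tip w4 [ 0.5206 -0.2506  0.084 ] along 0.1122 across 0.5667
tip tri [ 0.521  -0.2549  0.0806] along 0.1163 across 0.5683
[[-1.6, -0.3], [-0.7, -1.0], [0.1, -0.1]]
e+ [ 0.5027 -0.2193  0.0709] along 0.0864 across 0.5416
[[2.3, -2.1], [-1.1, 0.6], [-1.6, -1.0]]
e- [ 0.4357 -0.2057  0.069 ] along 0.09 across 0.4733
[[1.4, -1.0], [-0.6, 0.3], [-0.8, -0.5]]
```

```bash
python3 -m crank '[{"delta_rot":[0,0,0],"xyz":[0,-0.004,0],"fingers":1},{"delta_rot":[0,0,0],"xyz":[0,-0.009,0],"fingers":1},{"delta_rot":[0,0,0],"xyz":[0,-0.014,0],"fingers":1},{"delta_rot":[0,0,0],"xyz":[0,-0.018,0],"fingers":1},{"delta_rot":[0,0,0],"xyz":[0,-0.018,0],"fingers":1},{"delta_rot":[0,0,0],"xyz":[0,-0.018,0],"fingers":1}]' 60
python3 - <<'E'
from h import *
import pickle
go(np.array((.5639,.1613,.0844))+.2165*np.array([-.2504,-.9681,0]),75.34)
print(telemetry.get_obs()['torque'].round(2))
w=cam("wrist"); c=cam("scene");t=cam("top"); pickle.dump((w,c,t),open("w7.pkl","wb"))
a=cv2.resize(w["img"][170:370,20:180],(480,600),interpolation=2); b=cv2.resize(c["img"][155:215,210:274],(320,300),interpolation=2)
d=cv2.resize(t["img"][170:230,375:439],(320,300),interpolation=2)
cv2.imwrite("pics/w7.png",np.hstack([a,np.vstack([b,d])])[:,:,::-1])
E
```

```text
t: 13.3
eef_pos: [0.5123, -0.0428, 0.0844]
tool_rot: [0.003, 0.127, 0.992, 0.002]
contact_force: [1.4, 6.9, 14.5]
gripper_width: 0.249
grasp_force: 60.7
xyz [0.0011, -0.006, -0.0] rot [0.25, 0.36, 0.1] | [ 0.5123 -0.0428  0.0844] yaw 75.44 w 0.249 gf 60.7 F [ 1.4  6.9 14.5] t 13.3
[ 1.33 -0.08 -0.03]
```

View pics/w7.png

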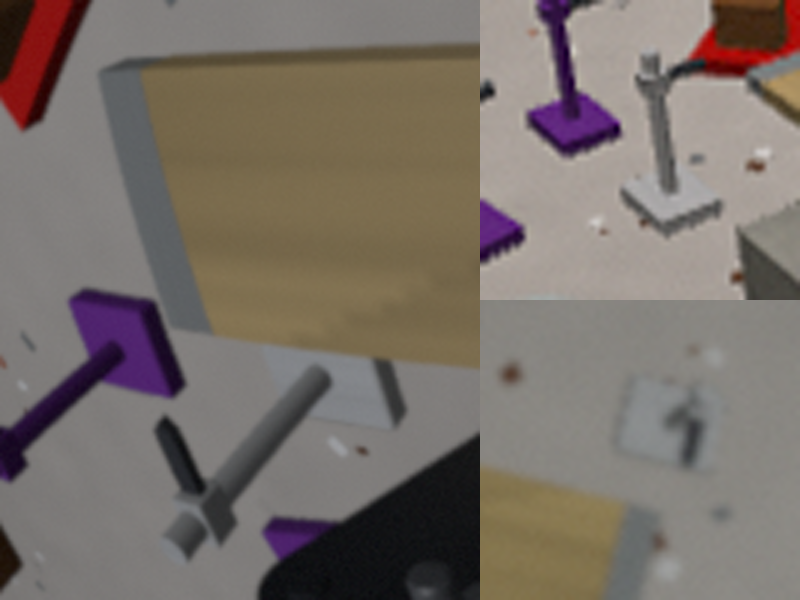

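Close-up: wrist crop shows tip (165,420) and board corner (170,327); top crop tip (688,462) and corner (660,515); scene crop tip (705,66) and corner (748,82), still some millimetres short.

```bash
cat > m7.py <<'E'
from h import *
import pickle; np.set_printoptions(precision=4,suppress=True)
w,c,t=pickle.load(open("w7.pkl","rb"))
W=lambda x,y:(20+x/3,170+y/3); T=lambda x,y:(375+(x-480)/5,170+(y-300)/5); S=lambda x,y:(210+(x-480)/5,155+y/5)
u=np.array([-.2504,-.9681]); n=np.array([.9681,-.2504])
def sh(l,p): print(l,p,"along",round(float(p[:2]@u),4),"across",round(float(p[:2]@n),4))
for l,a,b,d,z in(("tip",(165,420),(688,462),(705,66),.084),("e+",(170,327),(660,515),(748,82),.072)):
    sh(l+" W",at_z(w,W(*a),z)); sh(l+" T",at_z(t,T(*b),z)); sh(l+" S",at_z(c,S(*d),z))
    p,r=tri([(w,W(*a)),(t,T(*b)),(c,S(*d))]); sh(l,p); print(r)
sh("e- W",at_z(w,W(103,74),.072))
E
python3 m7.py
```

```text
tip W [ 0.5195 -0.2488  0.084 ] along 0.1107 across 0.5652
tip T [ 0.5215 -0.2513  0.084 ] along 0.1127 across 0.5678
tip S [ 0.5218 -0.2429  0.084 ] along 0.1045 across 0.5659
tip [ 0.52   -0.2495  0.0824] along 0.1113 across 0.5658
[[0.8, -0.6], [-0.9, 0.7], [-1.1, -0.4]]
e+ W [ 0.4987 -0.24    0.072 ] along 0.1074 across 0.5429
e+ T [ 0.497  -0.2398  0.072 ] along 0.1077 across 0.5412
e+ S [ 0.5062 -0.2267  0.072 ] along 0.0927 across 0.5468
e+ [ 0.498  -0.2395  0.0679] along 0.1071 across 0.542
[[2.8, -3.4], [-0.5, -0.2], [-1.0, -1.2]]
e- W [ 0.4328 -0.2208  0.072 ] along 0.1053 across 0.4742
```

```bash
cat > prof.py <<'E'
from h import *
import pickle,sys
u=np.array([-.2504,-.9681]); n=np.array([.9681,-.2504])
def rect(c,al,ac,z):
    P=np.array([[proj(c,[*(a*u+b*n),z]) for a in al] for b in ac]).astype(np.float32)
    return cv2.remap(c["img"].astype(np.float32).mean(2),P[...,0],P[...,1],1)
def run(f):
    w,c,t=pickle.load(open(f,"rb"))
    for nm,k in(("W",w),("T",t),("S",c)):
        al=np.arange(.080,.135,.001); 
        r=rect(k,al,np.arange(.485,.535,.002),.072)
        print(nm,"end",r.mean(0).round().astype(int).tolist())
        for ac in(.566,.570,.574,.578,.582): print(nm,"ptr",ac,rect(k,al,[ac-.001,ac,ac+.001],.084).mean(0).round().astype(int)[8:50].tolist())
run(sys.argv[1])
E
python3 prof.py w7.pkl
```

```text
W end [101, 101, 101, 101, 101, 101, 101, 100, 100, 100, 98, 96, 96, 97, 97, 97, 97, 97, 97, 97, 97, 97, 97, 97, 98, 98, 99, 104, 113, 122, 126, 127, 126, 126, 126, 126, 127, 127, 127, 127, 127, 127, 126, 126, 126, 126, 126, 126, 126, 126, 126, 126, 126, 126, 126, 126]
W ptr 0.566 [127, 127, 127, 126, 126, 127, 127, 127, 128, 127, 127, 127, 127, 127, 127, 127, 124, 115, 98, 77, 57, 41, 31, 29, 36, 53, 74, 98, 115, 124, 127, 127, 127, 127, 127, 127, 127, 127, 127, 127, 127, 127]
W ptr 0.57 [120, 125, 127, 127, 127, 128, 128, 127, 127, 127, 128, 127, 127, 127, 127, 126, 122, 108, 83, 53, 33, 23, 23, 27, 33, 37, 39, 41, 46, 59, 81, 104, 119, 125, 127, 127, 127, 127, 127, 127, 127, 126]
W ptr 0.574 [86, 91, 97, 106, 115, 123, 127, 128, 128, 128, 127, 127, 127, 127, 127, 126, 121, 108, 80, 49, 26, 18, 21, 29, 35, 39, 41, 42, 44, 50, 65, 86, 109, 121, 126, 127, 126, 127, 127, 127, 127, 127]
W ptr 0.578 [63, 69, 74, 79, 83, 87, 92, 98, 106, 115, 122, 126, 127, 127, 126, 125, 121, 106, 80, 50, 28, 20, 22, 29, 36, 39, 41, 42, 43, 48, 64, 86, 107, 120, 125, 126, 126, 127, 127, 127, 127, 127]
W
[... 2145 characters left out ...]
8, 52, 58, 66, 76, 89, 103, 116, 130, 142, 153, 159, 163, 165, 167, 167]
S ptr 0.574 [168, 168, 168, 167, 162, 159, 156, 154, 152, 150, 147, 139, 128, 118, 107, 96, 85, 74, 65, 59, 54, 49, 46, 44, 43, 44, 49, 56, 64, 75, 89, 103, 120, 135, 146, 155, 161, 165, 167, 168, 168, 167]
S ptr 0.578 [165, 166, 166, 167, 167, 168, 167, 166, 163, 160, 157, 152, 148, 139, 128, 115, 102, 89, 78, 68, 60, 55, 52, 49, 47, 45, 45, 47, 56, 71, 89, 108, 123, 137, 148, 155, 160, 162, 163, 165, 165, 166]
S ptr 0.582 [166, 166, 166, 166, 166, 167, 167, 168, 168, 168, 165, 160, 153, 146, 138, 130, 121, 109, 96, 83, 70, 59, 50, 43, 42, 48, 59, 72, 86, 100, 113, 125, 135, 143, 150, 155, 159, 161, 157, 151, 143, 133]
```

```bash
python3 -m crank '[{"delta_rot":[0,0,0],"xyz":[0,-0.0015,0],"fingers":1},{"delta_rot":[0,0,0],"xyz":[0,-0.0025,0],"fingers":1},{"delta_rot":[0,0,0],"xyz":[0,-0.0025,0],"fingers":1},{"delta_rot":[0,0,0],"xyz":[0,-0.0025,0],"fingers":1},{"delta_rot":[0,0,0],"xyz":[0,-0.0025,0],"fingers":1}]' 60
python3 - <<'E'
from prof import *
E
python3 - <<'E'
from h import *
import pickle
go((.5123,-.0428,.0844),75.4)
w=cam("wrist"); c=cam("scene");t=cam("top"); pickle.dump((w,c,t),open("w8.pkl","wb"))
# board yaw/flatness: end edge per across strip, wrist & top
import sys; sys.argv=["",  "w8.pkl"]
import io,contextlib
with contextlib.redirect_stdout(io.StringIO()):
    import prof
al=np.arange(.095,.125,.0005)
for nm,k in(("W",w),("T",t)):
    for z,acs in((.072,(.48,.50,.52,.54)),):
        out=[]
        for a in acs:
            r=prof.rect(k,al,np.arange(a-.005,a+.005,.001),z).mean(0); g=np.gradient(r); g[g<0]=0; g[g<.4*g.max()]=0; out.append(round(float((g*al).sum()/g.sum()),4))
        print(nm,"end",out)
    out=[]
    for a in(.566,.570,.574):
        r=prof.rect(k,al,[a],.084)[0]; d=np.clip(r.max()-25-r,0,None); out.append(round(float((d*al).sum()/d.sum()),4))
    print(nm,"ptr",out)
E
```

```text
t: 13.95
eef_pos: [0.5118, -0.0444, 0.0844]
tool_rot: [0.003, 0.126, 0.992, 0.002]
contact_force: [2.3, 8.8, 14.5]
gripper_width: 0.249
grasp_force: 60.7
xyz [-0.0001, 0.0017, -0.0] rot [0.28, 0.36, 0.07] | [ 0.5118 -0.0444  0.0844] yaw 75.47 w 0.249 gf 60.7 F [ 2.3  8.8 14.5] t 13.95
W end [0.1098, 0.1098, 0.1097, 0.1197]
W ptr [0.1106, 0.1117, 0.1119]
T end [0.1093, 0.1088, 0.11, 0.1093]
T ptr [0.1113, 0.1107, 0.1107]Traceback (most recent call last):
  File "<stdin>", line 1, in <module>
  File "prof.py", line 14, in <module>
    run(sys.argv[1])
        ~~~~~~~~^^^
IndexError: list index out of range
```

```bash
python3 -m crank '[{"delta_rot":[0,0,0],"xyz":[0,-0.001,0],"fingers":1},{"delta_rot":[0,0,0],"xyz":[0,-0.0017,0],"fingers":1},{"delta_rot":[0,0,0],"xyz":[0,-0.0017,0],"fingers":1},{"delta_rot":[0,0,0],"xyz":[0,-0.0017,0],"fingers":1},{"delta_rot":[0,0,0],"xyz":[0,-0.0017,0],"fingers":1}]' 60
python3 - <<'E'
from h import *
import sys; sys.argv=["","w8.pkl"]
import io,contextlib
with contextlib.redirect_stdout(io.StringIO()):
    import prof
go((.5118,-.0444,.0844),75.4)
al=np.arange(.095,.125,.0005)
w=cam("wrist");t=cam("top");s=cam("scene")
for nm,k in(("W",w),("T",t)):
    out=[]
    for a in(.48,.50,.52):
        r=prof.rect(k,al,np.arange(a-.005,a+.005,.001),.072).mean(0); g=np.gradient(r); g[g<.4*g.max()]=0; out.append(round(float((g*al).sum()/g.sum()),4))
    print(nm,"end",out)
for n in("catch_nose","stud","catch_grip"): print(n,[(d["pixel"],round(d["score"],2)) for d in search_frame("scene",n)[:2]])
print(proj(s,(.5641,-.1204,.068)),proj(s,(.5623,-.1277,.0615)),proj(s,(.5765,-.0725,.097)))
print(telemetry.get_obs()["joint_vel"].round(3))
E
```

```text
t: 14.6
eef_pos: [0.5114, -0.046, 0.0844]
tool_rot: [0.003, 0.126, 0.992, 0.002]
contact_force: [2.5, 9.0, 14.1]
gripper_width: 0.247
grasp_force: 60.7
xyz [0.0, 0.0016, -0.0] rot [0.29, 0.36, 0.08] | [ 0.5114 -0.046   0.0844] yaw 75.48 w 0.247 gf 60.7 F [ 2.5  9.  14.1] t 14.6
W end [0.1115, 0.1113, 0.1112]
T end [0.1101, 0.1098, 0.111]
catch_nose []
stud []
catch_grip [([289.0, 194.1], 0.5)]
[277.34436927 194.04472858] [275.96012018 194.93307187] [287.29930207 192.66755078]
[-0.001  0.    -0.001  0.001 -0.    -0.     0.   ]
```

```bash
python3 -c "
from station import job
print(job.hand_in())"
```

```text
the job is handed in; nothing more can be done
None
```

I turned the catch until its nose pointed at the stud, then slid the board out flat until its steel end lay level with the pointer tip to within about 1 mm by my camera measurements. I handed the job in at about 15 s still gripping the handle; I last saw the catch at the stud before the slide, and the detector found neither nose nor stud at the end.

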